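# Bolt the tool chest shut

## Robot

A 6-joint arm with a two-finger parallel gripper is mounted at the origin on a cart in front of the work surface, level with it; the furniture and walls round the work are solid. World frame = base frame: x ahead of the robot, y to its left, z up, the work surface at z = 0. Lengths are in m, angles in rad, forces in N, time in s.
With the tool pointing down it reaches from about 0.375 to 0.9 m from the base axis. Payload 3.1 kg.
Tool frame: the origin (TCP) lies at the very end of the fingers, on their centre line; the grasp point (between the pads) lies 19 mm behind it; y points along the fingers, x is the direction in which the jaws open and shut, and the axes are right-handed (so a half turn about y gives the same grasp; the last joint's range is limited). The gripper opens to 87 mm and grips with 3 to 60 N. Pads are 19 mm wide; open, the fingers measure 117 mm over their backs; the gripper's body (75 mm by 190 mm) begins 51 mm behind the grasp point.
Start: joints at [-1.385, 0.527, 1.433, -0, 1.181, -0.178], TCP at [0.222, -0.584, 0.223] pointing down, gripper open.
Joint ranges: [-3.08, 3.08], [-0.75, 2.2], [0.22, 2.44], [-1.43, 4.57], [0, 2.65], [-2.85, 2.85]. Speed limits (rad/s): [2.79, 2.79, 3.14, 3.14, 3.14, 3.14].

## Interface

Orientations are given as a unit quaternion [x, y, z, w].
In Python, from rig import robot gives the robot as it stands.
- The arm moves only by the shell command python3 -m creep 'ROWS' [FORCE]. ROWS is JSON, a list of rows, each a list of 3 entries, a list of its own where there are three numbers: the shift along the tool's x, y, z in mm, then the turn about the tool's y in rad, then the opening, from 0 (shut) to 1 (fully open). A call has 1 to 8 rows; each row shifts and turns the commanded pose from where the row before left it, along the tool's axes as they then stand; what a row does not reach is not made up. A row lasts 1/10 s, in which the tool goes at most 50 mm and 8.59 degrees, less where a joint would pass 70% of its speed; a pose out of reach is approached as far as the arm can. A call with a gripper value outside its range is refused whole. The fingers move at their own pace and stop on an object; FORCE is the grip in N (left out, the last holds). Time passes only in rows, so rows that do not move let the fingers close. It gives the time, the measured TCP pose, the force and the opening at its end, in the units of the state.
- robot.get_obs(): the state, without advancing time (a new reading comes with each control period).
- robot.camera(name): name is "scene" or "top" or "wrist"; returns a dict with "pixels" (400x640x3 uint8, red, green, blue), "fx", "fy", "cx", "cy" (pixels), "position" and "rotation" of the camera in the world. Camera axes: x right, y up, looking along -z (the intrinsics and any distortion apply to the point x, -y, -z); pixel columns grow to the right and rows downward; lengths in m; the calibration is good to about 2 mm. A picture is of the moment at which its call begins. There is no depth.
- robot.hand_in(): hands the job in, once; it reports no verdict.
The state is a dict: "time": time; "q": joint angles; "joint_velocities": joint speeds; "joint_torque": joint torques, N m; "position": TCP position; "tool_rot": TCP orientation; "ft_force": force on the tool from outside, world axes, zero at the start; "moment": the same for the moment, N m; "grip_width": finger opening in m.
Only numpy, scipy, OpenCV 4.12 (cv2) and the standard library are available. Lean on these libraries where they do the work, as an engineer would, in place of code of your own. Each camera call takes 0.05 s, during which the arm holds its last target.

## Task

Make the blue steel tool chest safe to carry to the van, working with the fingertips only and picking nothing up. Push its part-open lid fully shut, then hold the red spring catch down with one fingertip while the other fingertip pushes the bolt by its black knob all the way home through the keeper on the lid. Let go so that the catch springs back up and locks the bolt, and leave the small things on and around the chest lying where they are.

Things in the scene. Friction and masses are not known exactly. Their poses are not given: they have to be found in the camera images.
- chest: Low blue steel tool chest, fixed, 344 mm long (y), 140 deep (x), 72 high. Origin: centre of its underside; x to its back (away from the robot), y to the left seen from the robot, z up. Left half (y > 0): fixed flat deck, 72 mm up, with bolt and catch. Right half: open bay under the hinged lid. All offsets below, in mm, are in this frame.
- lid (a joint): Lid angle, rad: 0 = fully shut, level with the deck, on a firm stop; grows as the front edge rises; starts 0.25 to 0.5 open. Blue steel panel 140 x 173 mm, hinged along the chest's back top edge (x 70, z 69). Stiff hinge: it stays where it is left and needs about 2 to 5 N downward at its front edge to move.
- lid_push (a point): Point on the lid's top face, 13 mm in from its front edge and half-way along the lid; moves with the lid. Lid shut, it lies at (-58, -86, 72) mm.
- keeper_eye (a point): Centre of the opening (20 mm wide, 17 high) of the keeper, a bare-steel staple on the lid beside the deck. With the lid shut it is in line with the bolt, at (10, -10, 85); the staple's top is then 94 mm above the worktop.
- bolt (a joint): Bolt travel, m: 0 = drawn back (start), 0.030 = home, on its stop, through the keeper. Bright steel bar, 16 mm wide, 12 high, sliding towards the chest's -y (right, on to the lid) in two guide staples at x = 10; bar top 89 mm above the worktop, guides 93.5. Needs about 3 N; stays where left; with the catch up it has only 2.5 mm of play.
- bolt_knob (a point): Black upright knob on the bolt, 34 mm high, 20 mm across its foot, 14 waist, 18 head; push it sideways. Point: centre of its foot on the bar's top, at (10, 70, 89) drawn back, (10, 40, 89) home. Behind it (+y side) there is room for a finger over the bar up to y = 115, where the catch's steel arm crosses.
- catch (a joint): Angle the catch is pressed, rad: 0 = up (its nose in a notch of the bolt), 0.36 = fully down, firm stop; the bolt is free above 0.27. About 4 N on the pedal starts it, 7 N holds it down; a fingertip may slide along it while pressing. Let go, it springs up, and locks the bolt again only if that is within 2 mm of home.
- catch_press (a point): Middle of the place to press on the catch's red ribbed pedal, which lies in front of the bolt (robot side), parallel to it: 78 mm long (y 38 to 116), 40 mm from hinge line (x -8) to front edge (x -47). Up (sloping up to the robot): point at (-35, 77, 109); fully down (nearly level): (-38, 77, 98), 9 mm over the bolt's bar, 25 mm below the knob's top.
- strip: White screw-terminal strip, 19 x 66 x 16 mm, lying loose on the chest's deck behind the bolt; origin: centre of its underside. Leave alone.
- black_tape: Roll of black tape, 55 mm across, 19 mm high, left of the chest. Leave alone.
- bulb: White reflector bulb standing on its face, 51 mm across, 58 mm high, right of the chest. Leave alone.
- pliers: Crimping pliers with yellow grips, 221 x 94 x 19 mm, lying right of the chest. Leave alone.
- tester: Red voltage tester, 18 x 150 x 19 mm, lying at the far right. Leave alone.
- measure: Black and orange tape measure, 116 x 118 x 46 mm, at the far left. Leave alone.
- downlight: Recessed downlight standing face down with wires up, 126 x 109 x 196 mm, left of the chest. Leave alone.

How it is judged:
On the way, in this order (a step that is already met when the one before it is completed fails the run):
1. the lid is pushed fully shut while the bolt is still drawn back (value of joint lid below 0.03 rad and value of joint bolt below 0.004 m), for 0.1 s.
2. one finger holds the catch down while the other pushes the bolt's knob, the bolt part-way along (value of joint catch above 0.24 rad and contact force between the fingers and catch above 0.5 N and contact force between the fingers and bolt above 0.3 N and value of joint bolt between 0.006 and 0.026 m and value of joint lid below 0.03 rad), for 0.05 s.
At the end, for the whole second after the job is handed in: The lid is shut (within 0.03 rad), the bolt is home in the keeper (at least 27 of 30 mm) and the catch has sprung back up (within 0.06 rad), so that the bolt is locked (value of joint lid below 0.03 rad and value of joint bolt above 0.027 m and value of joint catch below 0.06 rad); the robot touches nothing.
It fails at once if the lid is lifted further open instead of pushed shut (value of joint lid above 0.6 rad).
It fails at once if the terminal strip on the chest is shifted or picked up (distance of strip from where it was at the start of the episode above 0.015 m).
It fails at once if a bystander beside the chest is shifted or picked up (distance of any of black_tape, bulb, pliers, tester, measure, downlight from where it was at the start of the episode above 0.02 m).
It also fails if it takes over 51 s, if anything falls off the work surface, if the arm or the gripper's body presses on something with over 40 N, if the wrist force passes 120 N, or if a joint passes its speed limit or range.

## Working session

There is one attempt and no reset: what is moved stays moved. The work goes in short steps, Python scripts to look and compute and a shell command to move; the robot and the scene stay as the last step left them, time stands still between calls to the robot, and variables do not carry over. Pictures are saved under pics/ and viewed, and the job is handed in when it is done.

```bash
ls; mkdir -p pics; python3 - <<'E'
from rig import robot
import cv2
print(robot.get_obs())
for n in ("scene","top","wrist"):
    c=robot.camera(n); cv2.imwrite(f"pics/{n}0.png",c["pixels"][:,:,::-1])
    print(n,{k:v for k,v in c.items() if k!="pixels"})
E
```

```text
pics
{'time': 0.0, 'q': array([-1.38550022e+00,  5.28470506e-01,  1.43391171e+00, -5.17903922e-06,
        1.18137359e+00, -1.78514575e-01]), 'joint_velocities': array([ 0.00025594, -0.00062286, -0.00054542,  0.00034383,  0.00185849,
        0.00155643]), 'joint_torque': array([ 2.77575697e-05, -4.40037096e+01, -1.76594210e+01,  6.34410605e-02,
        5.82223583e-02, -1.58458406e-04]), 'position': array([ 0.22227926, -0.5833538 ,  0.22156597]), 'tool_rot': array([-0.58166461,  0.4018415 , -0.40075388,  0.5827401 ]), 'ft_force': array([-0.23051315,  0.66858681,  1.56261746]), 'moment': array([-0.0344526 , -0.02393856, -0.03832242]), 'grip_width': 0.08682173294932284}
scene {'fx': 494.34971328424507, 'fy': 494.34971328424507, 'cx': 321.3301170916146, 'cy': 207.12199196343136, 'position': array([-0.53659512, -0.8785173 ,  1.24815504]), 'rotation': array([ 0.38116581, -0.18366611, -0.38218798,  0.82153012])}
top {'fx': 497.97748483296346, 'fy': 497.97748483296346, 'cx': 320.8590791787187, 'cy': 203.4039524433473, 'position': array([-0.55576052, -0.33578342,  1.52423332]), 'rotation': array([ 0.26616935, -0.19826116, -0.56332638,  0.75664376])}
wrist {'fx': 280.81557652527033, 'fy': 280.81557652527033, 'cx': 321.2772942739395, 'cy': 200.50086419431287, 'position': array([ 0.29452544, -0.55510612,  0.38356954]), 'rotation': array([-0.11697514,  0.08198559, -0.56164356,  0.81495503])}
```

View pics/scene0.png

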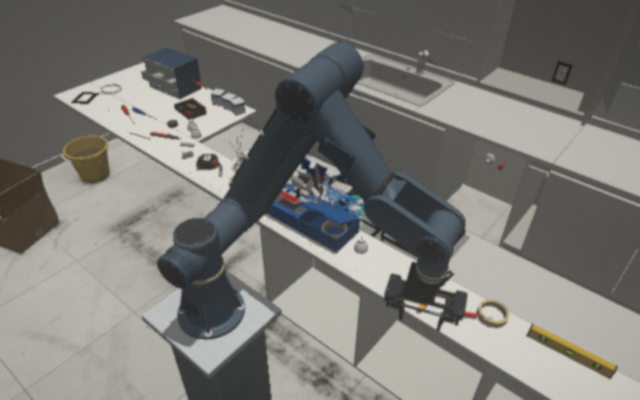

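View pics/top0.png

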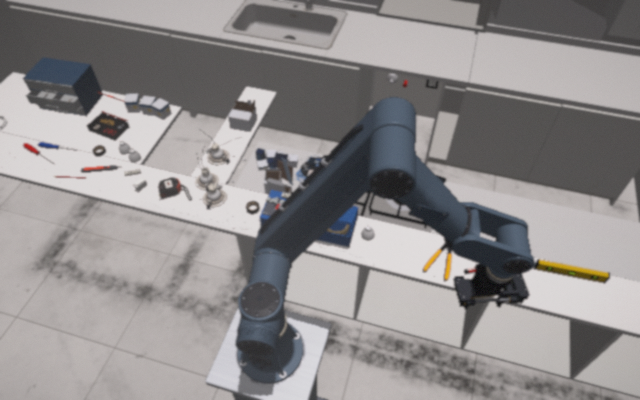

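View pics/wrist0.png

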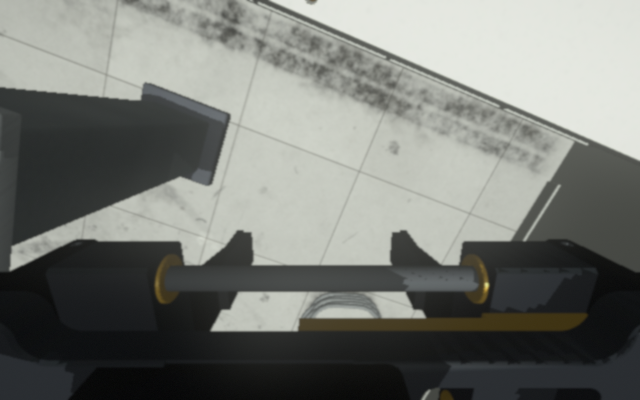

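```bash
cat > h.py <<'E'
import numpy as np, cv2
from scipy.spatial.transform import Rotation as R
from rig import robot
def ray(c,u,v):
    d=np.array([(u-c["cx"])/c["fx"],-(v-c["cy"])/c["fy"],-1.0])
    return R.from_quat(c["rotation"]).apply(d)
def atz(c,u,v,z):
    d=ray(c,u,v); p=np.array(c["position"]); return p+d*(z-p[2])/d[2]
def proj(c,P):
    q=R.from_quat(c["rotation"]).inv().apply(np.atleast_2d(P)-c["position"])
    return np.c_[c["cx"]+c["fx"]*q[:,0]/-q[:,2], c["cy"]-c["fy"]*q[:,1]/-q[:,2]]
def crop(c,name,x0,y0,w,h,s):
    im=c["pixels"][y0:y0+h,x0:x0+w,::-1]
    cv2.imwrite(name,cv2.resize(im,None,fx=s,fy=s,interpolation=cv2.INTER_CUBIC))
E
python3 - <<'E'
from h import *
o=robot.get_obs(); print(R.from_quat(o["tool_rot"]).as_matrix().round(3))
c=robot.camera("top"); crop(c,"pics/t1.png",180,130,240,150,3.3)
for u,v,z in [(322,240,.0),(354,244,0),(358,208,.07),(262,222,0.07)]: print(u,v,atz(c,u,v,z).round(3))
c=robot.camera("scene"); crop(c,"pics/s1.png",220,130,170,130,4.5)
for u,v,z in [(325,248,.0),(270,207,0.07),(358,223,.07)]: print(u,v,atz(c,u,v,z).round(3))
E
```

```text
[[ 0.356 -0.     0.935]
 [-0.935  0.002  0.356]
 [-0.002 -1.     0.   ]]
322 240 [ 0.452 -0.039  0.   ]
354 244 [ 0.468 -0.157  0.   ]
358 208 [ 0.582 -0.14   0.07 ]
262 222 [0.419 0.179 0.07 ]
325 248 [ 0.45 -0.09  0.  ]
270 207 [0.429 0.158 0.07 ]
358 223 [ 0.569 -0.143  0.07 ]
```

View pics/t1.png

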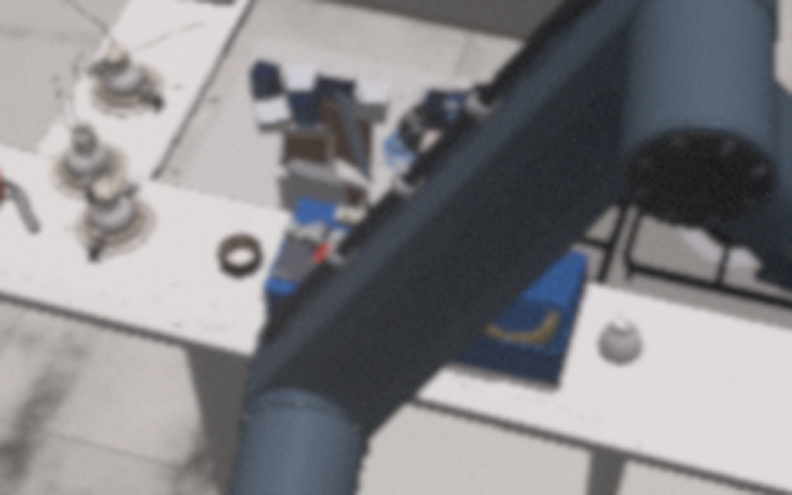

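View pics/s1.png

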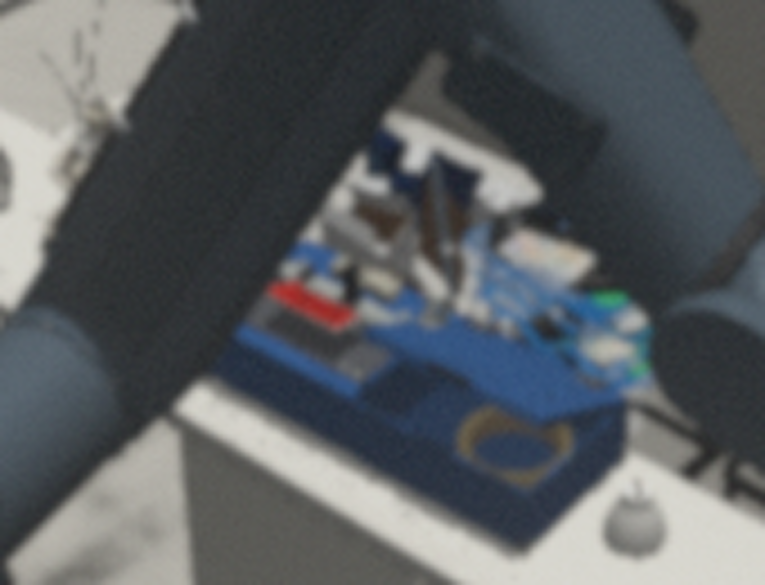

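```bash
python3 -m creep '[[[-5,-15,45],-0.08,1],[[-5,-15,48],-0.08,1],[[-5,-15,48],-0.08,1],[[-8,-10,48],-0.08,1],[[-8,-10,48],-0.08,1],[[-8,-10,48],-0.08,1],[[-8,-5,48],-0.08,1],[[-8,-5,48],-0.08,1]]'; python3 -m creep '[[[-8,0,48],-0.08,1],[[-8,0,48],-0.08,1],[[-8,0,48],-0.08,1],[[-8,0,48],-0.08,1],[[0,0,0],-0.08,1],[[0,0,0],0,1]]'
python3 - <<'E'
from h import *
o=robot.get_obs(); print(o["time"],o["position"],R.from_quat(o["tool_rot"]).as_matrix().round(3),o["q"])
for n in ("wrist","top","scene"):
    c=robot.camera(n); cv2.imwrite(f"pics/{n}2.png",c["pixels"][:,:,::-1])
E
```

```text
time: 1.05
position: [0.4881, -0.3153, 0.3076]
tool_rot: [0.679, -0.196, 0.197, -0.679]
ft_force: [0.5, 0.1, -0.4]
grip_width: 0.0868
time: 1.65
position: [0.5408, -0.1289, 0.3073]
tool_rot: [0.705, -0.058, 0.058, -0.705]
ft_force: [-0.2, -0.3, -0.2]
grip_width: 0.0866
1.65 [ 0.54083442 -0.12888681  0.30729292] [[ 0.987 -0.     0.163]
 [-0.163 -0.     0.987]
 [-0.    -1.    -0.   ]] [-4.34784532e-01  3.43656230e-01  1.49892519e+00 -2.98136218e-04
  1.29902057e+00 -2.70857328e-01]
```

View pics/wrist2.png

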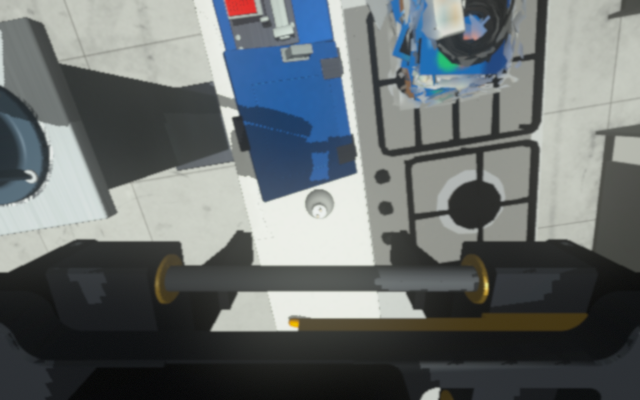

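View pics/top2.png

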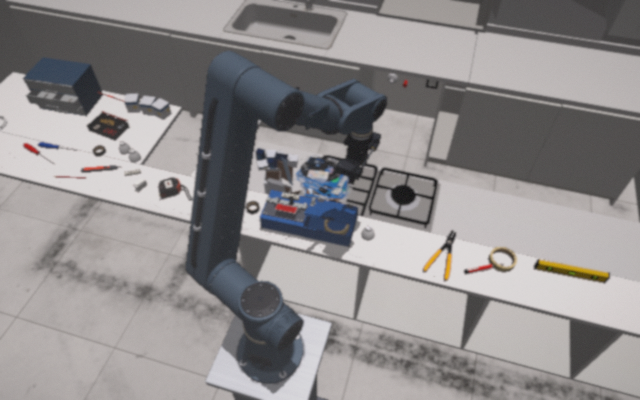

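```bash
python3 -m creep '[[[-20,0,40],0,1],[[-20,0,40],0,1],[[-20,0,40],0,1],[[0,0,0],0,1]]'
python3 - <<'E'
from h import *
o=robot.get_obs(); print(o["time"],o["position"])
c=robot.camera("wrist"); cv2.imwrite(f"pics/w3.png",c["pixels"][:,:,::-1]); crop(c,"pics/w3b.png",140,0,300,280,2.1)
import pickle; pickle.dump(c,open("w3.pkl","wb")); print(c["position"],R.from_quat(c["rotation"]).as_matrix().round(3))
c=robot.camera("top"); crop(c,"pics/t3b.png",240,140,140,110,5.5); pickle.dump(c,open("t3.pkl","wb"))
E
```

```text
time: 2.2
position: [0.499, 0.0009, 0.3071]
tool_rot: [-0.704, 0.059, -0.057, 0.706]
ft_force: [-1.1, -0.3, -0.8]
grip_width: 0.0867
2.2 [0.49900295 0.00085794 0.30709577]
[0.51177035 0.07807745 0.46913244] [[ 0.986  0.157  0.049]
 [-0.165  0.947  0.276]
 [-0.003 -0.281  0.96 ]]
```

View pics/w3b.png

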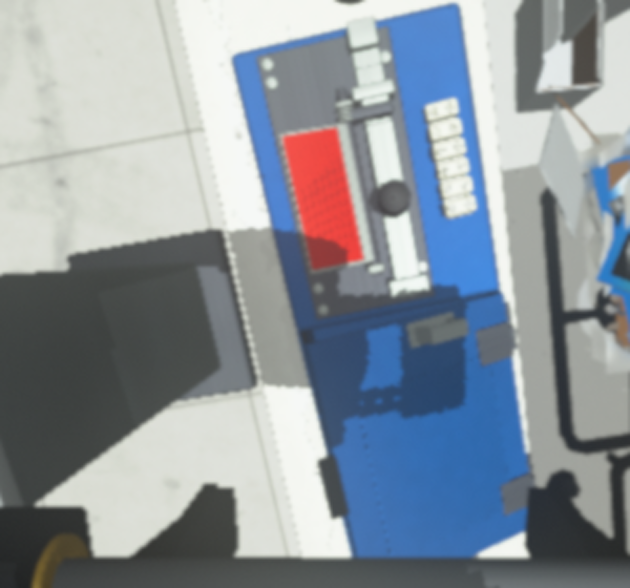

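View pics/t3b.png

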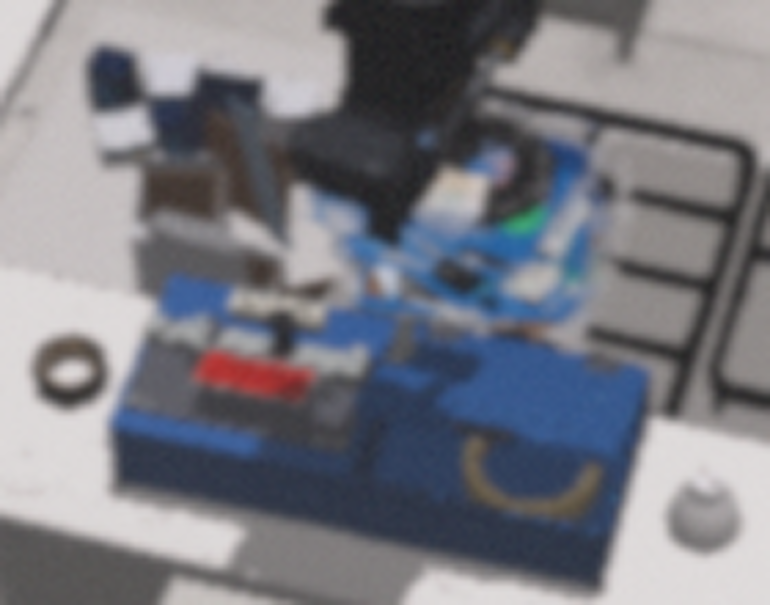

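```bash
cat > fit.py <<'E'
from h import *
import pickle
from scipy.optimize import least_squares
c=pickle.load(open("w3.pkl","rb"))
obs=[((-70,172,72),(234,55)),((70,172,72),(460,4)),((10,70,123),(393,196)),((-47,116,113.5),(283,138)),((-47,38,113.5),(312,270)),((70,2,72),(498,293)),((-70,2,72),(302,330))]
P=np.array([a for a,b in obs])/1e3; U=np.array([b for a,b in obs])/2.1+[140,0]
def tr(p,P): return R.from_euler("z",p[2]).apply(P)+[p[0],p[1],0]
f=lambda p:(proj(c,tr(p,P))-U).ravel()
r=least_squares(f,[.5,.02,0],loss="soft_l1")
print(r.x,r.fun.reshape(-1,2).round(1))
np.save("chest.npy",r.x)
E
python3 fit.py
```

```text
[0.51630509 0.03267572 0.03226721] [[-1.7 -0.4]
 [ 1.7 -1.9]
 [ 2.   1.1]
 [-1.8 -1.9]
 [-0.1  3.3]
 [ 3.   0.1]
 [-2.   2.4]]
```

```bash
cat > ov.py <<'E'
from h import *
import pickle,sys
p=np.load("chest.npy")
def W(P): return R.from_euler("z",p[2]).apply(np.array(P,float)/1e3)+[p[0],p[1],0]
def ov(c,name,x0,y0,w,h,s,lid=0.0,b=0):
    im=cv2.resize(c["pixels"][y0:y0+h,x0:x0+w,::-1],None,fx=s,fy=s,interpolation=cv2.INTER_CUBIC)
    def pl(P,col,cl=True):
        q=((proj(c,W(P))-[x0,y0]+.5)*s).astype(int); cv2.polylines(im,[q.reshape(-1,1,2)],cl,col,1)
    def circ(x,y,z,r,col): pl([(x+r*np.cos(a),y+r*np.sin(a),z) for a in np.linspace(0,6.28,24)],col)
    pl([(-70,-172,72),(70,-172,72),(70,172,72),(-70,172,72)],(0,255,255))
    pl([(-70,-172,0),(70,-172,0),(70,172,0),(-70,172,0)],(0,255,0))
    pl([(-8,38,99),(-8,116,99),(-47,116,113.5),(-47,38,113.5)],(255,255,0))
    circ(10,70-b,123,9,(255,0,255)); circ(10,70-b,89,10,(255,0,255))
    pl([(2,0,89),(18,0,89),(18,140,89),(2,140,89)],(0,128,255))
    cl,sl=np.cos(lid),np.sin(lid)
    pl([(70-140*cl,y,69+140*sl) if k else (70,y,69) for k,y in ((1,0),(1,-173),(0,-173),(0,0))],(255,255,255))
    cv2.imwrite(name,im)
E
python3 - <<'E'
from ov import *
ov(pickle.load(open("w3.pkl","rb")),"pics/o1.png",140,0,300,280,2.1,.35)
ov(pickle.load(open("t3.pkl","rb")),"pics/o2.png",240,140,140,110,5.5,.35)
E
```

```text
(no output)
```

View pics/o1.png

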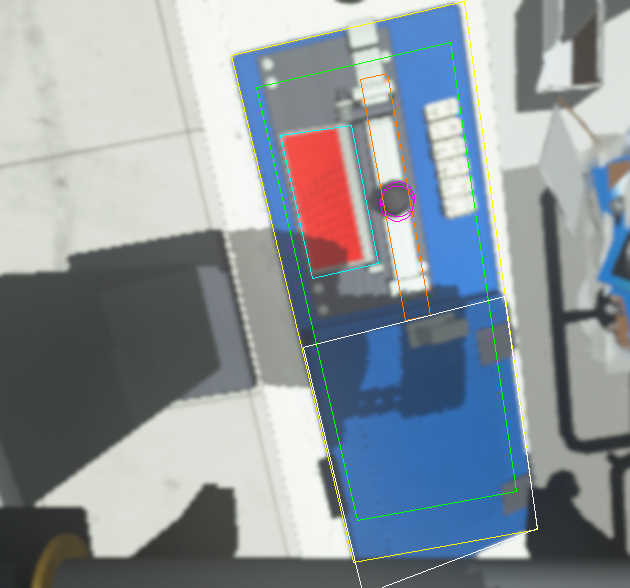

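View pics/o2.png

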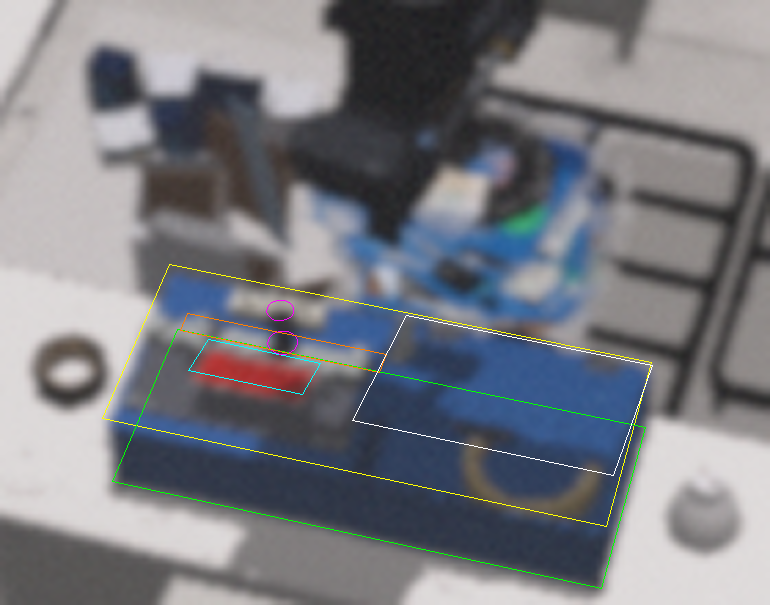

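```bash
cat >> fit.py <<'E'
def tr2(p,P): return tr(p,P)+[0,0,p[3]]
f=lambda p:(proj(c,tr2(p,P))-U).ravel()
r=least_squares(f,[.5,.02,0,0],loss="soft_l1")
print(r.x,r.fun.reshape(-1,2).round(1))
E
python3 fit.py
python3 - <<'E'
from h import *
c=robot.camera("wrist"); print(sorted(c.keys()))
E
```

```text
[0.51630509 0.03267572 0.03226721] [[-1.7 -0.4]
 [ 1.7 -1.9]
 [ 2.   1.1]
 [-1.8 -1.9]
 [-0.1  3.3]
 [ 3.   0.1]
 [-2.   2.4]]
[ 0.5153434   0.03473623  0.02761558 -0.01250814] [[ 0.2  0.6]
 [ 0.1  0.6]
 [ 1.   0.2]
 [-0.8 -1.9]
 [ 0.   1.2]
 [ 0.5 -1.6]
 [-1.8 -0.4]]
['cx', 'cy', 'fx', 'fy', 'pixels', 'position', 'rotation']
```

```bash
python3 - <<'E'
import ov
from ov import *
ov.p=np.array([0.5153,0.0347,0.0276])
W0=ov.W
ov.W=lambda P: R.from_euler("z",ov.p[2]).apply(np.array(P,float)/1e3)+[ov.p[0],ov.p[1],-.0125]
ov.ov(pickle.load(open("w3.pkl","rb")),"pics/o3.png",140,0,300,280,2.1,.35)
ov.ov(pickle.load(open("t3.pkl","rb")),"pics/o4.png",240,140,140,110,5.5,.35)
E
```

```text
Traceback (most recent call last):
AttributeError: 'function' object has no attribute 'W'
```

```bash
sed -i 's/+\[p\[0\],p\[1\],0\]/+[p[0],p[1],DZ]/; s/^p=np.load/DZ=0.0\np=np.load/' ov.py; python3 - <<'E'
import ov as O, pickle, numpy as np
O.p=np.array([0.5153,0.0347,0.0276]); O.DZ=-.0125
O.ov(pickle.load(open("w3.pkl","rb")),"pics/o3.png",140,0,300,280,2.1,.35)
O.ov(pickle.load(open("t3.pkl","rb")),"pics/o4.png",240,140,140,110,5.5,.35)
E
```

```text
(no output)
```

View pics/o3.png

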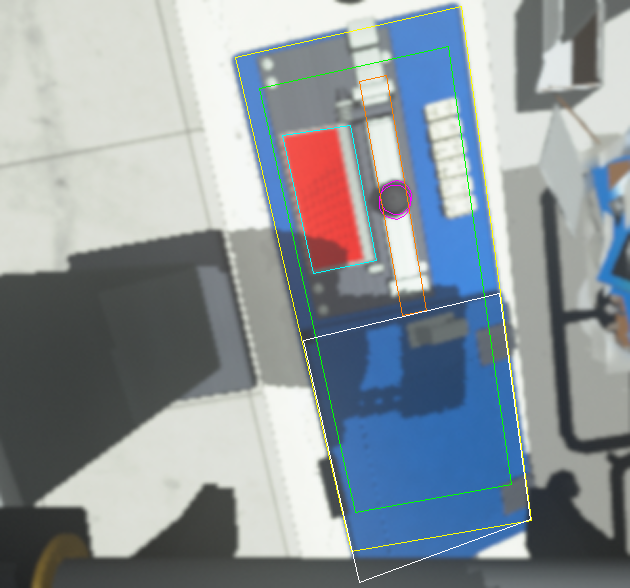

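View pics/o4.png

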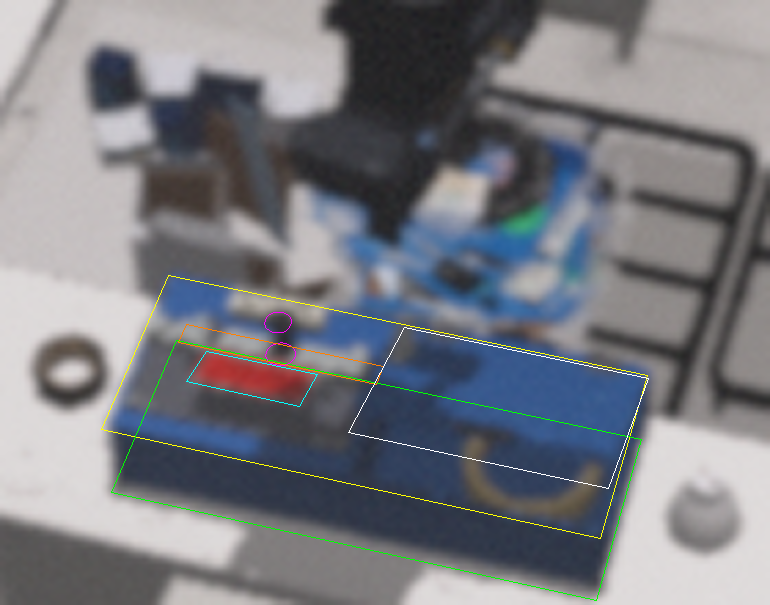

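```bash
python3 -m creep '[[[0,15,35],-0.1,1],[[0,20,35],-0.094,1],[[0,20,30],0,1],[[0,20,0],0,1],[[0,0,0],0,1]]'
python3 - <<'E'
from h import *
import pickle
o=robot.get_obs(); print(o["time"],o["position"],R.from_quat(o["tool_rot"]).as_matrix().round(3))
c=robot.camera("wrist"); cv2.imwrite("pics/w4.png",c["pixels"][:,:,::-1]); pickle.dump(c,open("w4.pkl","wb")); print(c["position"],proj(c,o["position"]))
t=atz(pickle.load(open("t3.pkl","rb")),213,194,0.05); print("downlight~",t)
import ov as O
O.ov(c,"pics/w4o.png",0,0,640,400,1.25,.35)
E
```

```text
time: 2.85
position: [0.5079, 0.0961, 0.2296]
tool_rot: [0.707, 0.007, -0.011, -0.707]
ft_force: [0.5, 0.4, 0.7]
grip_width: 0.0872
2.85 [0.5079192  0.09610768 0.22962142] [[ 1.    -0.006 -0.026]
 [ 0.026 -0.     1.   ]
 [-0.006 -1.    -0.   ]]
[0.5064292  0.17483156 0.39147802] [[322.02217076 247.53256552]]
downlight~ [0.50381361 0.41514364 0.05      ]
```

View pics/w4.png

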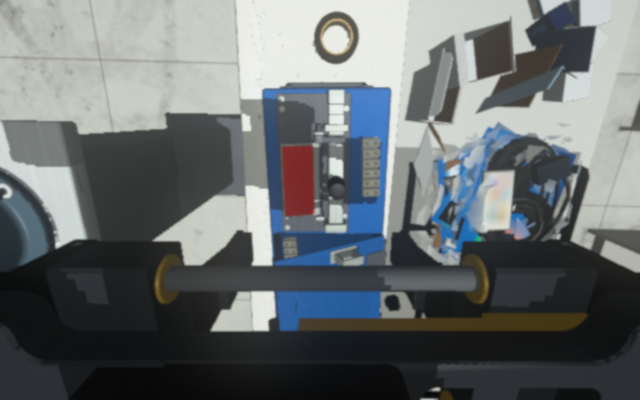

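View pics/w4o.png

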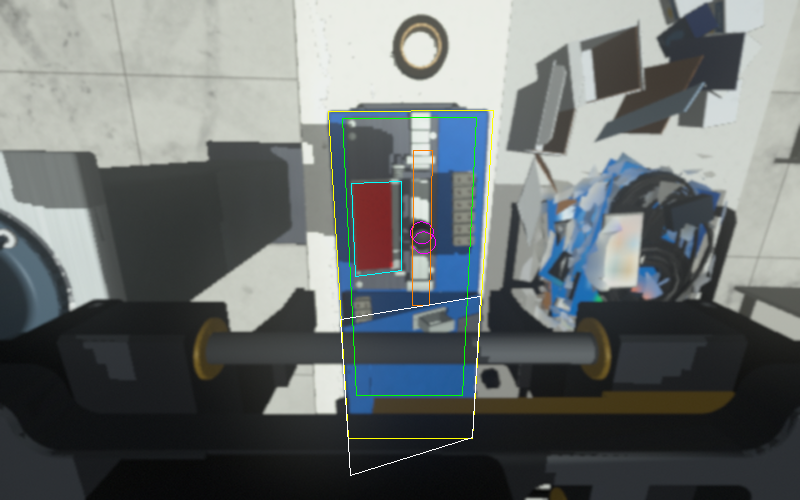

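```bash
python3 - <<'E'
import ov as O, pickle
c=pickle.load(open("w4.pkl","rb"))
O.crop(c,"pics/w4z.png",250,75,150,175,3.4)
E
```

```text
(no output)
```

View pics/w4z.png

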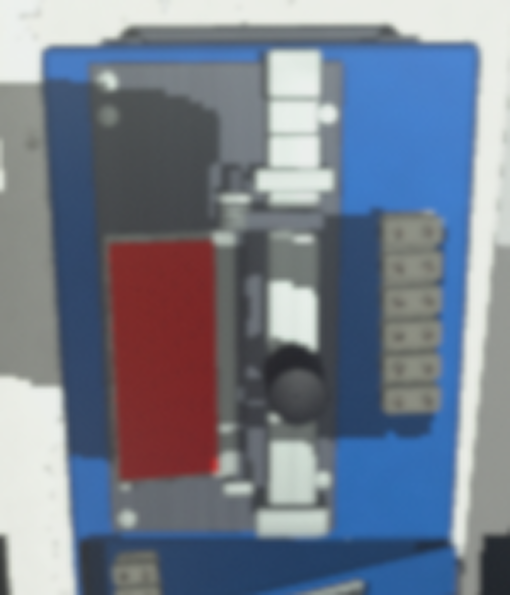

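```bash
cat > fit2.py <<'E'
from h import *
import pickle
from scipy.optimize import least_squares
c=pickle.load(open("w4.pkl","rb"))
obs=[((-70,172,72),(44,46)),((70,172,72),(478,44)),((10,70,123),(298,393)),((-47,116,113.5),(105,242)),((-47,38,113.5),(118,480)),((70,1,72),(452,540)),((-70,1,72),(78,540))]
P=np.array([a for a,b in obs])/1e3; U=np.array([b for a,b in obs])/3.4+[250,75]-.35
def tr(p,P): return R.from_euler("z",p[2]).apply(P)+[p[0],p[1],p[3] if len(p)>3 else 0]
f=lambda p:(proj(c,tr(p,P))-U).ravel()
for p0 in ([.5,.02,0],[.5,.02,0,0]):
    r=least_squares(f,p0,loss="soft_l1"); print(r.x.round(4),r.fun.reshape(-1,2).round(1).tolist())
    if len(p0)==3: np.save("chest.npy",r.x)
E
python3 fit2.py
```

```text
[0.5162 0.0351 0.0366] [[-1.4, -1.2], [3.2, -2.3], [1.3, 1.2], [-0.7, -2.0], [-0.6, 3.2], [2.3, 1.4], [-1.4, 2.3]]
[ 0.5155  0.0338  0.0358 -0.01  ] [[0.0, 0.9], [0.3, 0.0], [0.0, -0.0], [0.2, -1.6], [0.0, 1.1], [-0.1, -0.8], [-0.6, 0.0]]
```

```bash
cat >> fit2.py <<'E'
def g(p):
    q=proj(c,tr(p[:3],P)); o=np.array([c["cx"],c["cy"]]); return (o+(q-o)*p[3]-U).ravel()
r=least_squares(g,[.5,.02,0,1],loss="soft_l1"); print(r.x.round(4),r.fun.reshape(-1,2).round(1).tolist())
np.save("chest.npy",r.x[:3])
k=U[2]; print("knob head",atz(c,*k,.123))
for P0 in [(10,70,123),(-38,77,98),(-14,99,98),(-45,-86,0)]: print(P0,tr(r.x[:3],np.array(P0)/1e3).round(4))
E
python3 fit2.py
```

```text
[0.5162 0.0351 0.0366] [[-1.4, -1.2], [3.2, -2.3], [1.3, 1.2], [-0.7, -2.0], [-0.6, 3.2], [2.3, 1.4], [-1.4, 2.3]]
[ 0.5155  0.0338  0.0358 -0.01  ] [[0.0, 0.9], [0.3, 0.0], [0.0, -0.0], [0.2, -1.6], [0.0, 1.1], [-0.1, -0.8], [-0.6, 0.0]]
[0.5155 0.0366 0.0359 0.9672] [[-0.0, 0.9], [0.4, -0.0], [0.1, 0.0], [0.0, -1.7], [-0.0, 1.3], [-0.3, -0.8], [-0.4, 0.0]]
knob head [0.52233093 0.1066027  0.123     ]
(10, 70, 123) [0.523  0.1069 0.123 ]
(-38, 77, 98) [0.4748 0.1122 0.098 ]
(-14, 99, 98) [0.498  0.1351 0.098 ]
(-45, -86, 0) [ 0.4736 -0.0509  0.    ]
```

```bash
python3 -m creep '[[[-10,0,-37],-0.01,0],[[-11,0,-37],0,0],[[-11,0,-37],0,0],[[-13,0,-37],0,0],[[0,40,0],0,0],[[0,25,0],0,0],[[0,0,0],0,0]]' 20
python3 - <<'E'
from h import *
o=robot.get_obs(); print(o["position"],o["ft_force"],o["grip_width"],R.from_quat(o["tool_rot"]).as_matrix().round(3)[:,0])
c=robot.camera("wrist"); cv2.imwrite("pics/w5.png",c["pixels"][:,:,::-1])
c=robot.camera("top");crop(c,"pics/t5.png",240,140,140,110,5.5)
E
```

```text
time: 3.6
position: [0.4678, -0.0541, 0.1659]
tool_rot: [-0.707, -0.01, 0.013, 0.707]
ft_force: [-0.3, 0.1, -0.0]
grip_width: 0.0389
[ 0.46783503 -0.05408775  0.16587747] [-0.31397411  0.09115705 -0.01265268] 0.038901696043197105 [ 0.999  0.033 -0.004]
```

View pics/w5.png

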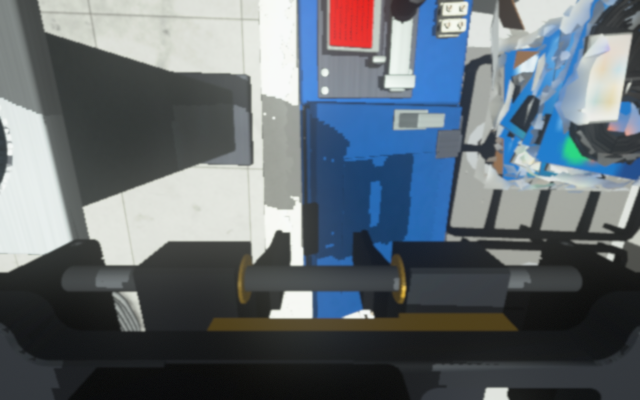

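View pics/t5.png

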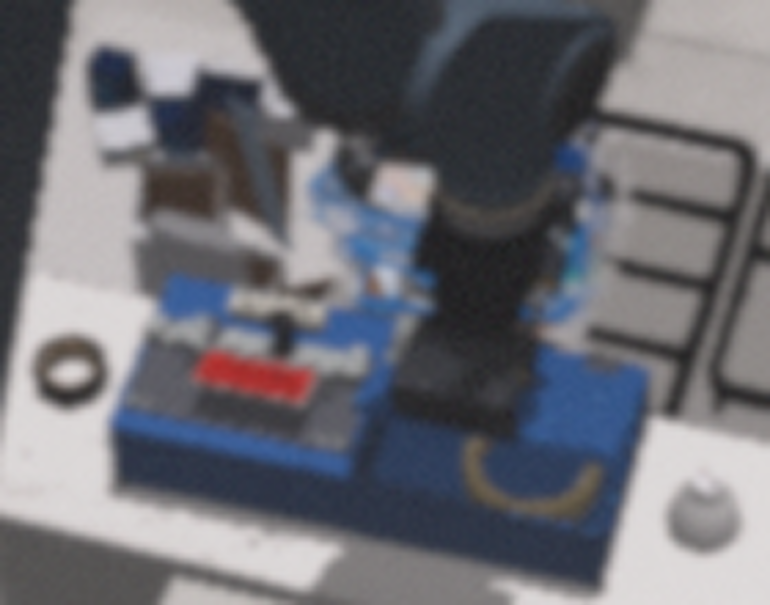

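```bash
python3 -m creep '[[[0,0,0],0,0],[[0,0,0],0,0],[[0,0,0],0,0],[[0,8,0],0,0],[[0,10,0],0,0],[[0,10,0],0,0],[[0,10,0],0,0],[[0,10,0],0,0]]';  python3 -m creep '[[[0,10,0],0,0],[[0,10,0],0,0],[[0,10,0],0,0],[[0,6,0],0,0],[[0,0,0],0,0]]'
```

```text
time: 4.5
position: [0.4686, -0.0522, 0.1182]
tool_rot: [-0.707, -0.013, 0.014, 0.707]
ft_force: [-0.9, 0.5, 3.2]
grip_width: 0.0004
time: 5.0
position: [0.4688, -0.0523, 0.0822]
tool_rot: [-0.707, -0.013, 0.013, 0.707]
ft_force: [0.0, -0.4, 0.7]
grip_width: 0.0003
```

```bash
python3 -m creep '[[[0,3,0],0,0],[[0,3,0],0,0],[[0,2,0],0,0],[[0,0,0],0,0]]'; python3 -m creep '[[[0,2,0],0,0],[[0,2,0],0,0],[[0,0,0],0,0]]'
```

```text
time: 5.4
position: [0.4694, -0.0525, 0.0752]
tool_rot: [0.707, 0.013, -0.013, -0.707]
ft_force: [0.6, -0.6, 1.0]
grip_width: 0.0009
time: 5.7
position: [0.4694, -0.0525, 0.0733]
tool_rot: [0.707, 0.014, -0.013, -0.707]
ft_force: [-3.2, -0.6, 20.1]
grip_width: 0.0004
```

```bash
python3 -m creep '[[[0,-40,0],0,0],[[0,-45,0],0,0.38],[[5,-25,45],0,0.38],[[10,0,48],0,0.38],[[8,0,48],0,0.38],[[5,0,48],0,0.38],[[0,0,0],0,0.38],[[0,0,0],0,0.38]]'
python3 - <<'E'
from h import *
import ov as O,pickle
o=robot.get_obs(); print(o["position"],o["ft_force"],o["grip_width"],R.from_quat(o["tool_rot"]).as_matrix().round(3)[:,0])
c=robot.camera("wrist"); O.ov(c,"pics/w6.png",120,60,400,280,2); pickle.dump(c,open("w6.pkl","wb"))
c=robot.camera("top");O.ov(c,"pics/t6.png",240,140,140,110,5.5)
c=robot.camera("scene");O.ov(c,"pics/s6.png",240,140,140,110,5.5)
E
```

```text
time: 6.5
position: [0.4896, 0.1372, 0.1802]
tool_rot: [0.707, 0.014, -0.014, -0.707]
ft_force: [-0.3, -1.2, 0.0]
grip_width: 0.0327
[0.48960909 0.13721125 0.18019139] [-0.33662703 -1.21997263  0.03849714] 0.032724616794794416 [0.999 0.04  0.   ]
```

View pics/w6.png

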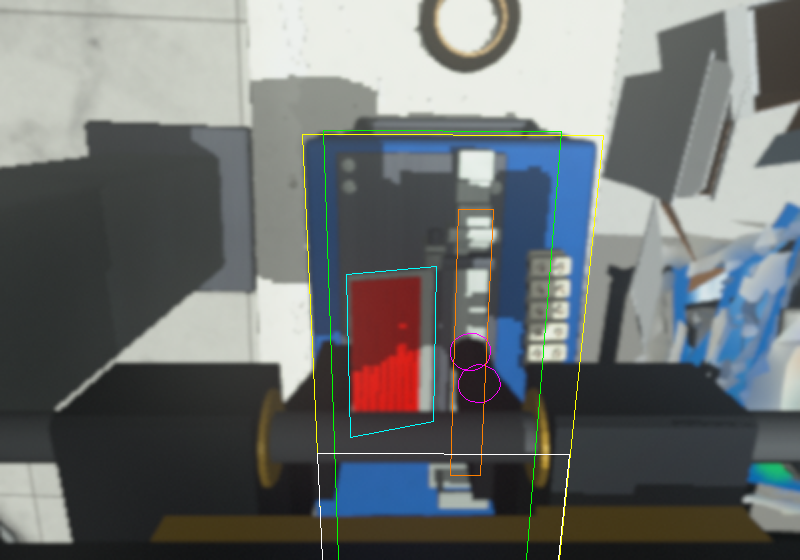

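View pics/t6.png

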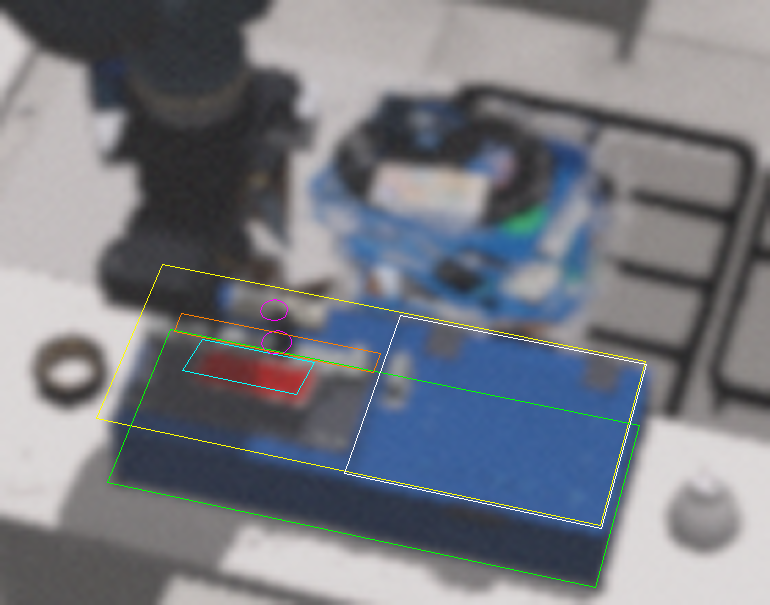

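View pics/s6.png

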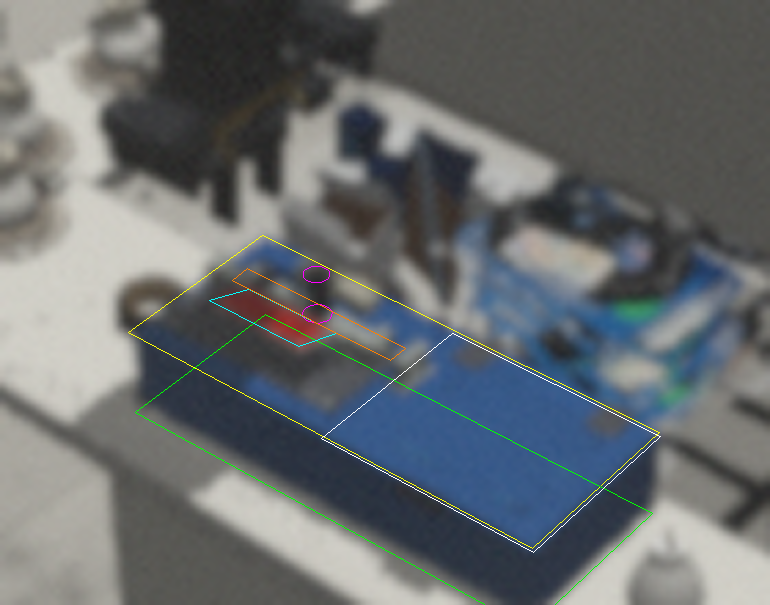

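```bash
python3 -m creep '[[[8,0,-4],-0.0,0.38],[[0,20,0],0,0.38],[[0,20,0],0,0.38],[[0,10,0],0,0.38],[[0,0,0],0,0.38]]' 20
python3 - <<'E'
from h import *
import pickle
o=robot.get_obs(); print(o["position"],o["ft_force"],o["grip_width"],R.from_quat(o["tool_rot"]).as_matrix().round(3)[:,0])
c=robot.camera("wrist"); crop(c,"pics/w7.png",170,60,300,220,2.6)
c=robot.camera("scene");crop(c,"pics/s7.png",240,140,110,90,7)
E
```

```text
time: 7.15
position: [0.4976, 0.1312, 0.1291]
tool_rot: [0.707, 0.011, -0.013, -0.707]
ft_force: [0.0, 0.1, 1.0]
grip_width: 0.0332
[0.4975681  0.1311922  0.12911436] [0.01702704 0.05522026 0.99812806] 0.0331966048574295 [ 0.999  0.035 -0.003]
```

View pics/w7.png

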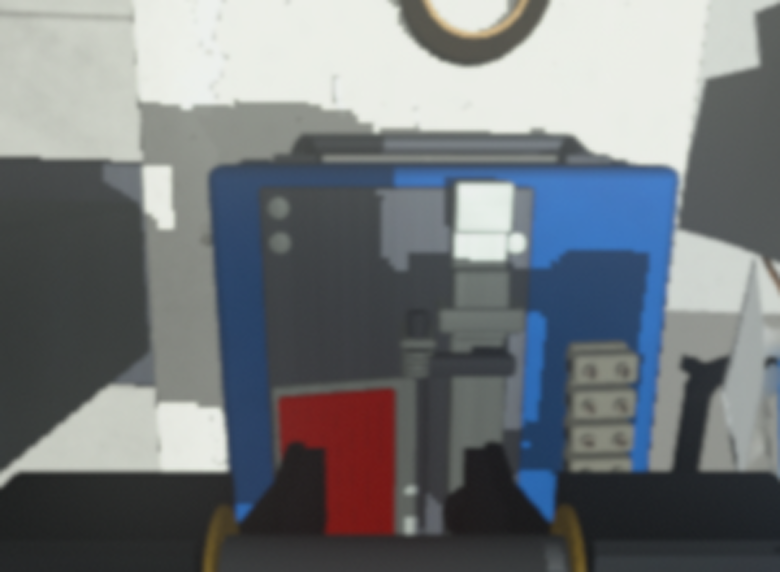

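View pics/s7.png

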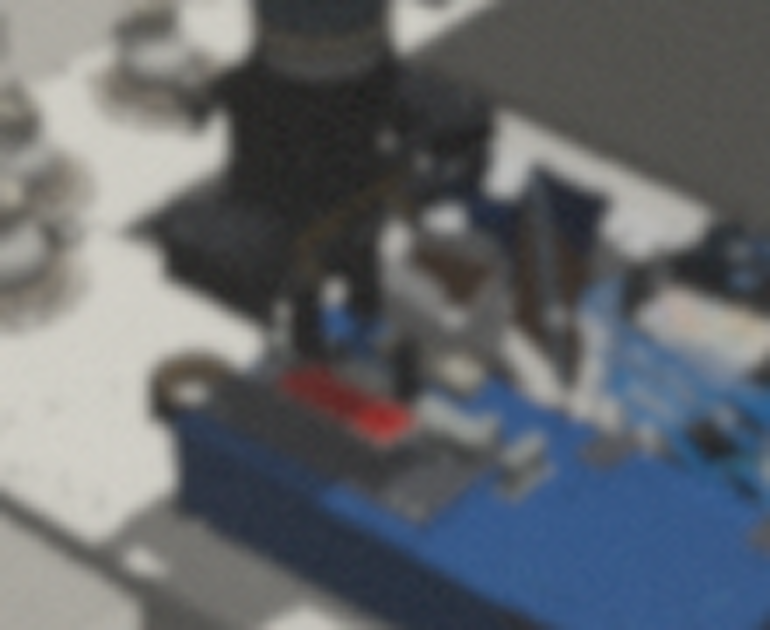

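```bash
python3 -m creep '[[[0,8,1],0,0.38],[[0,8,0],0,0.38],[[0,6,0],0,0.38],[[0,4,0],0,0.38],[[0,3,0],0,0.38],[[0,0,0],0,0.38]]'; python3 -m creep '[[[0,2,0],0,0.38],[[0,1,0],0,0.38],[[0,0,0],0,0.38]]'
```

```text
time: 7.85
position: [0.496, 0.1334, 0.1011]
tool_rot: [0.707, 0.012, -0.015, -0.707]
ft_force: [-3.6, 0.2, 8.2]
grip_width: 0.0325
time: 8.15
position: [0.4958, 0.1334, 0.0986]
tool_rot: [0.707, 0.012, -0.015, -0.707]
ft_force: [-3.9, -1.3, 7.9]
grip_width: 0.0331
```

```bash
python3 -m creep '[[[0,1.5,0],0,0.38],[[0,0,0],0,0.38]]'; python3 -m creep '[[[0,1,0],0,0.38],[[0,0,0],0,0.38]]'
python3 - <<'E'
from h import *
c=robot.camera("scene");crop(c,"pics/s8.png",240,140,110,90,7)
c=robot.camera("wrist"); crop(c,"pics/w8.png",170,60,300,220,2.6)
E
```

```text
time: 8.35
position: [0.4959, 0.1334, 0.0982]
tool_rot: [0.707, 0.012, -0.015, -0.707]
ft_force: [-6.5, -0.4, 17.4]
grip_width: 0.0334
time: 8.55
position: [0.4959, 0.1334, 0.098]
tool_rot: [0.707, 0.012, -0.015, -0.707]
ft_force: [-8.0, -0.8, 22.0]
grip_width: 0.0333
```

View pics/s8.png

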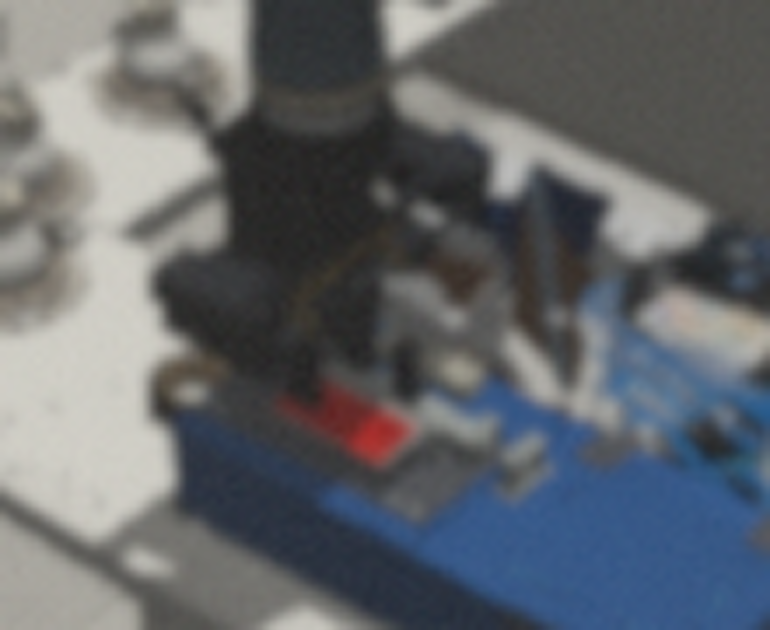

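View pics/w8.png

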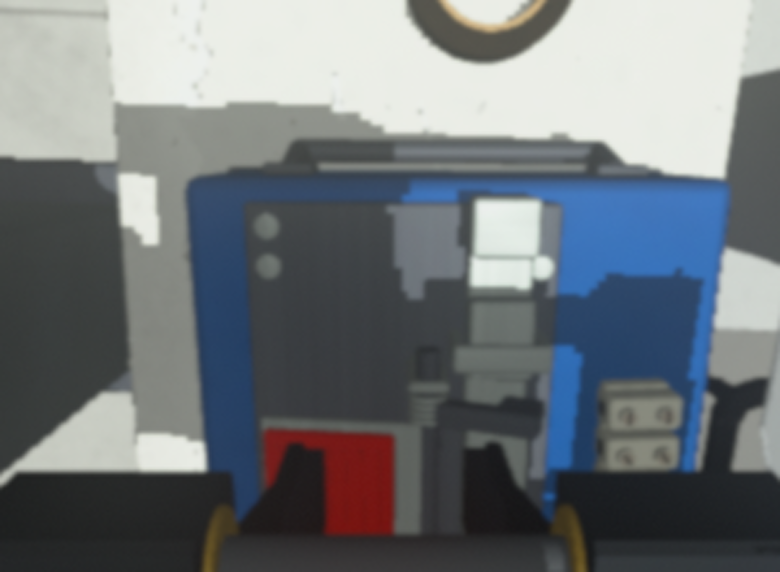

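```bash
python3 -m creep '[[[0,0,-4],0,0.38],[[0,0,-4],0,0.38],[[0,0,-4],0,0.38],[[0,0,0],0,0.38]]'; python3 -m creep '[[[0,0,-4],0,0.38],[[0,0,-4],0,0.38],[[0,0,0],0,0.38]]'
```

```text
time: 9.05
position: [0.4968, 0.1254, 0.0982]
tool_rot: [-0.704, -0.011, 0.012, 0.71]
ft_force: [-6.3, 14.5, 21.9]
grip_width: 0.0329
time: 9.35
position: [0.4973, 0.1182, 0.0982]
tool_rot: [-0.704, -0.011, 0.011, 0.71]
ft_force: [-6.8, 18.1, 23.7]
grip_width: 0.0333
```

```bash
python3 -m creep '[[[0,0,-3],0,0.38],[[0,0,-3],0,0.38],[[0,0,0],0,0.38]]'
python3 - <<'E'
from h import *
c=robot.camera("scene");crop(c,"pics/s9.png",240,140,110,90,7)
c=robot.camera("top");crop(c,"pics/t9.png",240,150,110,90,7)
E
```

```text
time: 9.65
position: [0.4975, 0.1127, 0.0983]
tool_rot: [-0.704, -0.011, 0.011, 0.71]
ft_force: [-5.8, 18.4, 23.3]
grip_width: 0.033
```

View pics/s9.png

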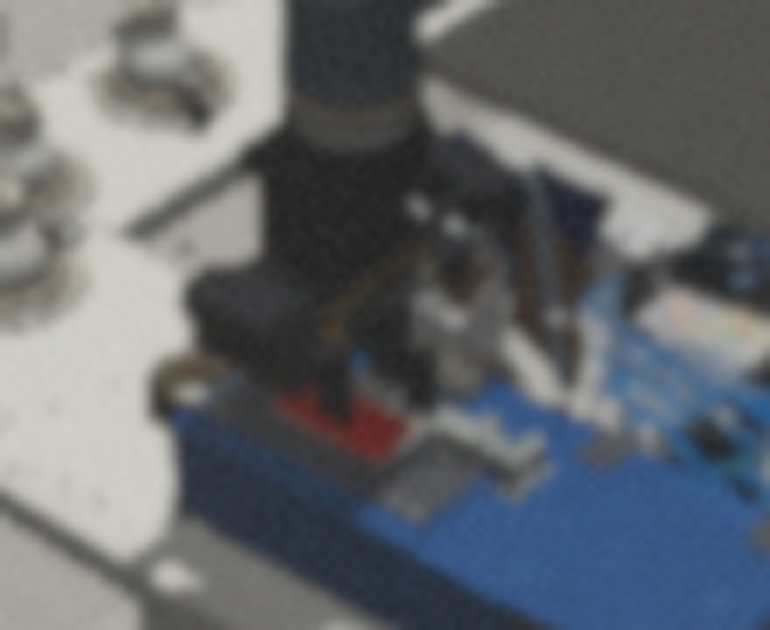

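View pics/t9.png

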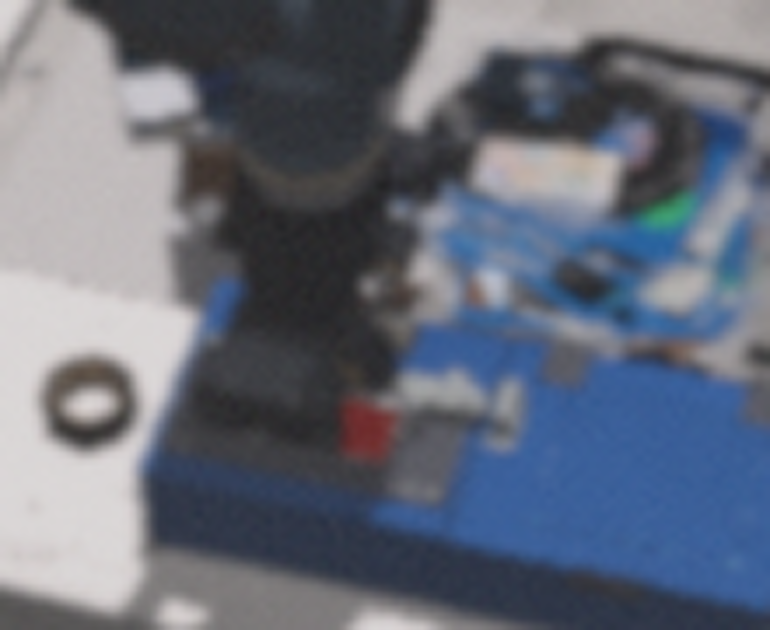

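```bash
python3 -m creep '[[[0,0,-4],0,0.38],[[0,0,-4],0,0.38],[[0,0,-4],0,0.38],[[0,0,0],0,0.38]]'; python3 -m creep '[[[0,0,-3],0,0.38],[[0,0,0],0,0.38]]';  python3 -m creep '[[[0,0,-3],0,0.38],[[0,0,0],0,0.38]]'
```

```text
time: 10.15
position: [0.4979, 0.1007, 0.0983]
tool_rot: [-0.704, -0.01, 0.011, 0.71]
ft_force: [-5.6, 19.8, 24.3]
grip_width: 0.0329
time: 10.35
position: [0.4979, 0.098, 0.0983]
tool_rot: [-0.703, -0.01, 0.011, 0.711]
ft_force: [-5.3, 19.8, 23.8]
grip_width: 0.0335
time: 10.55
position: [0.498, 0.095, 0.0983]
tool_rot: [-0.704, -0.01, 0.011, 0.71]
ft_force: [-4.8, 19.9, 23.6]
grip_width: 0.0328
```

```bash
python3 -m creep '[[[0,0,-2],0,0.38],[[0,0,0],0,0.38]]';  python3 -m creep '[[[0,0,-2],0,0.38],[[0,0,0],0,0.38]]'; python3 - <<'E'
from h import *
c=robot.camera("top");crop(c,"pics/t10.png",240,150,110,90,7)
E
```

```text
time: 10.75
position: [0.4981, 0.093, 0.0983]
tool_rot: [-0.704, -0.01, 0.011, 0.71]
ft_force: [-5.0, 20.5, 24.3]
grip_width: 0.0333
time: 10.95
position: [0.4981, 0.0926, 0.0983]
tool_rot: [-0.703, -0.01, 0.011, 0.711]
ft_force: [-5.1, 26.4, 24.6]
grip_width: 0.0328
```

View pics/t10.png

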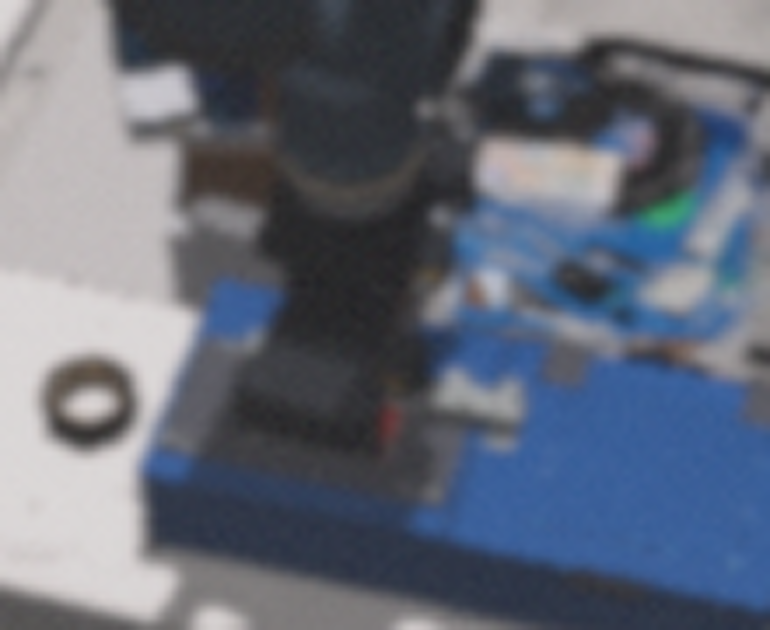

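```bash
python3 -m creep '[[[0,0,4],0,0.38],[[0,0,4],0,0.38],[[0,-5,3],0,0.38],[[0,-10,0],0,0.38],[[0,-20,0],0,0.38],[[0,-30,0],0,0.38],[[0,-30,0],0,0.38],[[0,0,0],0,0.38]]'; python3 -m creep '[[[-30,-20,-40],0,0.38],[[-30,0,-40],0,0.38],[[0,0,0],0,0.38]]'
python3 - <<'E'
from h import *
o=robot.get_obs(); print(o["time"],o["position"],o["ft_force"])
import ov as O
c=robot.camera("wrist"); O.ov(c,"pics/w11.png",200,50,240,220,2.7,b=30)
c=robot.camera("scene");crop(c,"pics/s11.png",240,140,110,90,7)
c=robot.camera("top");crop(c,"pics/t11.png",220,140,150,100,5)
E
```

```text
time: 11.8
position: [0.5024, 0.0965, 0.1945]
tool_rot: [-0.707, -0.016, 0.01, 0.707]
ft_force: [0.7, 0.5, -1.0]
grip_width: 0.0331
time: 12.1
position: [0.4406, 0.0145, 0.2087]
tool_rot: [0.707, 0.01, -0.013, -0.707]
ft_force: [0.5, 1.0, 0.6]
grip_width: 0.033
12.1 [0.44055553 0.01449122 0.20874755] [0.51910544 1.04501634 0.60130623]
```

View pics/w11.png

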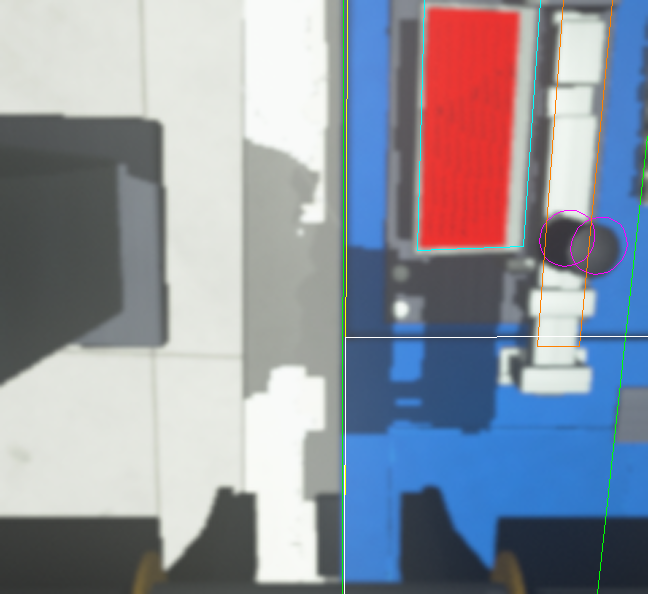

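View pics/s11.png

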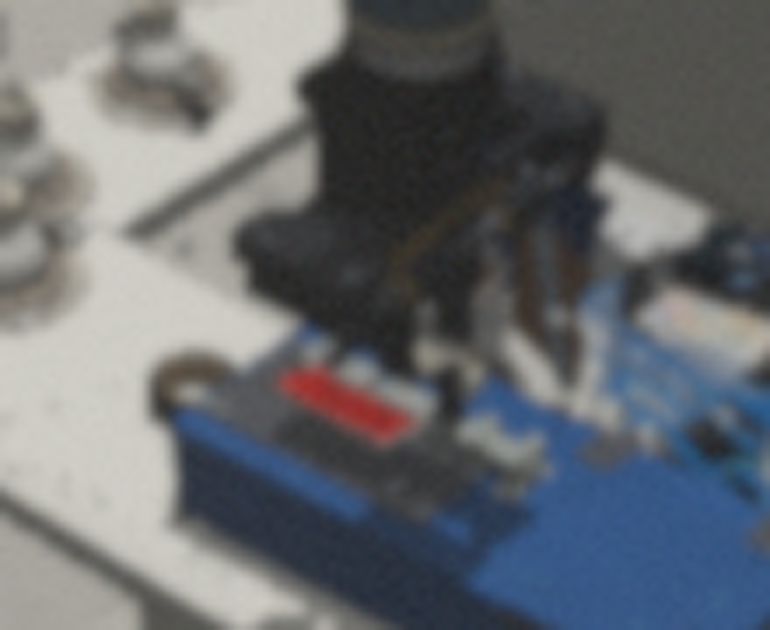

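View pics/t11.png

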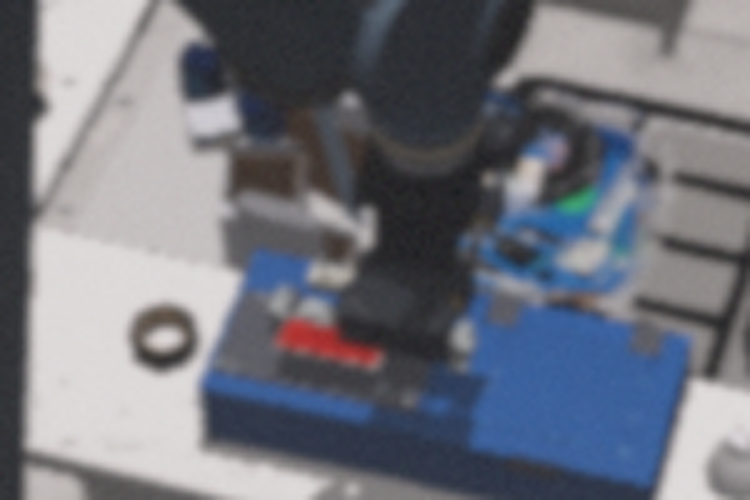

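```bash
python3 -c "
from rig import robot
robot.hand_in(); print(robot.get_obs()['time'])"
```

```text
the job is handed in; nothing more can be done
the job is handed in; nothing more can be done
```

The lid is shut, the bolt is home through the keeper and the catch has sprung back up. I handed the job in at about 12 s of the 51 s allowed; no verdict is reported.

**How it went**
- **Lid:** I pressed it down with the closed fingertips until it met its firm stop, about 20 N at TCP height 73 mm.
- **Catch and bolt:** One fingertip held the red pedal on its stop at about 22–24 N. The other fingertip slid the bolt by its knob until it stalled, with the side force rising from about 20 to 26 N.
- **Release:** I backed the fingertip off the knob, lifted clear, and moved away from the chest.

**Last checks**
- The final pictures show the lid level with the deck and the bolt through the keeper.
- The knob lies within roughly 1 mm of its home position.
- The pedal looks the same as before it was pressed.
- The force readings are near zero, so the robot is touching nothing.
- The terminal strip and the black tape looked undisturbed wherever they were in view. I did not take a final picture checking every one of the other small things, but the arm only passed well above them.

**One disagreement:** My outline of the chest drew about 3% larger than the chest appeared in the wrist pictures, and looked too large in the other two cameras as well. I allowed for this by measuring the knob near the image centre. The contact heights matched the given dimensions to within about 1 mm.

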